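# Load the matching gasket and slide the tray into the inspection holder

## Robot

A 6-joint arm with a two-finger parallel gripper is mounted at the origin on the work surface. World frame = base frame: x ahead of the robot, y to its left, z up, the work surface at z = 0. Lengths are in m, angles in degrees, forces in N, time in s.
With the tool pointing down it reaches from about 0.4 to 0.825 m from the base axis. Payload 7 kg.
Tool frame: the origin (TCP) lies between the finger pads; the fingertips stand 19 mm ahead of it and the grasp point (between the pads) is the TCP; x points along the fingers, y is the direction in which the jaws open and shut, and the axes are right-handed (so a half turn about x gives the same grasp; the last joint's range is limited). The gripper opens to 88 mm and grips with 3 to 60 N. Pads are 19 mm wide; open, the fingers measure 130 mm over their backs; the gripper's body (78 mm by 193 mm) begins 47 mm behind the grasp point.
Start: joints at [-55.056, 20.546, 0.682, 0, -70.136, -16.507], TCP at [0.213, -0.64, 0.246] pointing down, gripper open.
Joint ranges: [-176.03, 176.03], [-82.01, 121.73], [-58.28, 71.71], [-173.87, 95.51], [-174.79, -0.11], [-173.66, 173.66]. Speed limits (degrees/s): [136.94, 136.94, 172.46, 180, 180, 180].

## Interface

Orientations are given as [roll, pitch, yaw] about the fixed x, y, z axes, in that order (R = Rz(yaw) Ry(pitch) Rx(roll)).
In Python, from plant import r gives the robot as it stands.
- The arm moves only by the tool send_rows, never from a script. Its argument "plan" is a list of rows, each a list of 2 entries, a list of its own where there are three numbers: the shift along the tool's x, y, z scaled (see below), then the turn, a rotation vector about the tool's x, y, z scaled (see below). A call has exactly 5 rows; each row is the pose to reach, as a shift and turn from the pose measured when the call began, along the tool's axes at that moment; what a row does not reach only later rows make up. The controller multiplies each number of a shift by 0.15 m and each number of a turn by pi/4 rad. A row lasts 1/10 s, in which the tool goes at most 50 mm and 8.59 degrees, less where a joint would pass 70% of its speed; a pose out of reach is approached as far as the arm can. A call with a number of a shift or a turn outside -1 to 1 is refused whole. A call with a gripper value outside its range is refused whole. "jaw" is the opening, from -1 (shut) to 1 (fully open), so that 0 is half open, set as the call begins (left out, the last holds). The fingers move at their own pace and stop on an object; "force" is the grip in N (left out, the last holds). Time passes only in rows, so rows that repeat a pose let the fingers close, or fill a call up. It gives the time, the measured TCP pose, the force and the opening at its end, in the units of the state.
- r.get_state(): the state, without advancing time (a new reading comes with each control period).
- r.capture(name): name is "scene" or "side" or "wrist"; returns a dict with "color" (480x640x3 uint8, red, green, blue), "range_z" (480x640 float32, m along the optical axis (not along the pixel's ray), 0 where there is no reading), "mtx" (3x3 intrinsics, pixels), "pose" (4x4, takes a point from camera to world coordinates). Camera axes: x right, y down, z forward; pixel columns grow to the right and rows downward; lengths in m; the calibration is good to about 2 mm. A picture is of the moment at which its call begins.
- r.close_job(): hands the job in, once; it reports no verdict.
Trained networks look in a picture, given as the dict that the camera call returned (one of the last four; its "shot" number tells which), for a name from the list of things; names that differ only in an ending like _2 or _b are one class to them, and where a whole thing is asked for, a point or a joint stands for the part that bears it (a point fixed in the world has none). Each returns a list of dicts, best first, with "score" (0 to 1); they miss things now and then, are a little off and sometimes report something else, mostly with a low value. They report only what shows in the picture. A call takes as long as a camera call. They do not tell look-alikes from the thing itself.
- r.find_in(picture, target): "uv" ([column, row] in pixels, amid what is visible of it).
- r.trace(picture, target): "mask" (480x640 bool, what is visible of it) and "uv" ([column, row] in pixels, amid what is visible of it).
The state is a dict: "time_s": time; "joints": joint angles; "qd": joint speeds; "joint_torque": joint torques, N m; "tcp_pos": TCP position; "eef_rot": TCP orientation; "contact_force": force on the tool from outside, world axes, zero at the start; "moment": the same for the moment, N m; "gripper_width": finger opening in m.
Only numpy, scipy, OpenCV 4.12 (cv2) and the standard library are available. Lean on these libraries where they do the work, as an engineer would, in place of code of your own. Each camera call takes 0.05 s, during which the arm holds its last target. There are 200 camera calls.

## Task

Lay the rubber gasket ring that matches the brass ring in size flat in the empty compartment of the aluminium tray. Then slide the loaded tray, its upright grip plate last, into the slotted holder until it is fully home against the end stop, with both rings still lying in their compartments, and leave everything else where it is.

Things in the scene. Friction and masses are not known exactly. Their poses are not given: they have to be found in the camera images.
- tray: Loose flat aluminium tray, 0.33 to 0.55 kg empty, on the table. Origin: underside, centre of its 185 x 118 mm base plate (5 mm thick); +x points to its nose (goes in first). Walls 3 mm thick, tops 11 mm above the underside, enclose two compartments in a row, each 88 x 88 mm; outside them the bare plate edge stands out 12 mm along both long sides. A 60 mm wide tongue behind carries a grip plate.
- tray_nose (a point): middle of the tray's front (nose) edge, at the underside, 92.5 mm ahead of the tray's origin
- tray_grip (a point): grip point in the tray's upright grip plate, on the tray's centre line 127.5 mm behind its origin and 42 mm above the underside. The plate is 10 mm thick along the tray's x, 60 mm wide across it, its top 53 mm above the table; 30 mm clear between it and the nearest wall of the tray.
- tray_empty (a point): centre of the floor (5 mm above the underside) of the tray's empty compartment, the one at the nose, 45.5 mm ahead of the tray's origin
- tray_full (a point): centre of the floor of the other compartment, 45.5 mm behind the tray's origin, in which the brass ring lies
- brass_mid (a point): centre of the brass retaining ring lying loose in the tray: outer diameter 76 mm, hole 50 mm, 10 mm high; z is its axis
- gasket_mid (a point): centre (10 mm above its underside) of the large black rubber gasket ring lying flat on the table, the one that matches the brass ring: outer diameter 76 mm, hole 50 mm (wall 13 mm), 20 mm high, stiff, about 0.08 kg; z is its axis
- gasket_small: small black rubber gasket ring, 52 mm outer diameter, 30 mm hole, 20 mm high, which does not match; origin: centre of its underside
- dock: Fixed bare steel slotted holder. Origin: at table height, middle of the end stop's face; +x is the way the tray slides in, the mouth lies towards -x. No floor: the tray slides on the table between two side rails 124 mm apart (3 mm play each side), 170 mm long, 15 mm high; their lips reach 10 mm inwards, 11 mm above the table, over the tray's plate edges.
- dock_stop (a point): middle of the end stop's face at table height: the tray's nose belongs here. The stop is 28 mm high; behind it stands a camera on a post, 185 mm high
- dock_mouth (a point): middle of the outer end of the mouth, 200 mm before the stop, at table height. Over the last 30 mm the rails flare out here to about 146 mm apart
- nut0: brass thumb nut, 40 mm wide, 34 mm high (bystander); origin: centre of its underside
- nut1: another such brass thumb nut (bystander)
- nut2: another such brass thumb nut (bystander)
- prism: clear quartz three-sided prism standing on end, 65 mm high, about 55 mm wide (bystander); origin: centre of its underside
- mirror: chrome inspection mirror lying on the table, 200 mm long, round head 44 mm wide (bystander); origin: on its underside at the middle of its length, handle along its x
- gasket: the large gasket ring of gasket_mid; origin: centre of its underside
Not all that is in view belongs to the job. Of the things shaped like the part that bears brass_mid, the brass one is meant.

How it is judged:
By the outcome, as a careful person would: the job done as asked, in the order asked, and still so for the second after the job is handed in, with the robot touching nothing.
It also fails if it takes over 54 s, if anything falls off the work surface, if the arm or the gripper's body presses on something with over 40 N, if the wrist force passes 120 N, or if a joint passes its speed limit or range.

## Working session

There is one attempt and no reset: what is moved stays moved. The work goes in short steps, Python scripts to look and compute and a tool call to move; the robot and the scene stay as the last step left them, time stands still between calls to the robot, and variables do not carry over. Pictures are saved under pics/ and viewed, about 8 in all and at most 12, crops included, and the job is handed in when it is done.

Besides the shell and the picture viewer there is one more tool, called after ">>>" as a command line: name --argument value ..., lists and objects as JSON in quotes. send_rows: Moves the arm, as the interface text tells. Its arguments: {"type":"object","properties":{"plan":{"type":"array"},"jaw":{"type":"number"},"force":{"type":"number"}},"required":["plan"]}

```bash
ls; mkdir -p pics; cat > h.py <<'E'
import numpy as np,cv2
from scipy.spatial.transform import Rotation as R
from plant import r
def save(p,n): cv2.imwrite(f'pics/{n}.png',p['color'][:,:,::-1])
def cloud(p):
    z=p['range_z'];v,u=np.mgrid[:480,:640];K=p['mtx']
    c=np.stack([(u-K[0,2])/K[0,0]*z,(v-K[1,2])/K[1,1]*z,z],-1)
    w=c@p['pose'][:3,:3].T+p['pose'][:3,3]; w[z==0]=np.nan
    return w
E
python3 - <<'E'
from h import *
s=r.get_state();print(s)
for n in ['scene','side']:
    p=r.capture(n);save(p,n+'0');w=cloud(p);print(n,p['pose'].round(3).tolist(),p['mtx'].tolist())
    for t in ['tray','tray_grip','tray_nose','tray_empty','brass_mid','gasket_mid','gasket_small','dock','dock_mouth','dock_stop']:
        for d in r.find_in(p,t)[:3]:
            u,v=map(int,d['uv']);print(t,round(d['score'],2),u,v,w[v,u].round(3))
E
```

```text
pics
{'time_s': 0.0, 'joints': array([-5.50574244e+01,  2.05930863e+01,  6.32365778e-01, -2.02052860e-02,
       -7.01366497e+01, -1.65065962e+01]), 'qd': array([-0.05070752,  0.08153458,  0.07416151,  0.08164575, -0.05268544,
       -0.00958156]), 'joint_torque': array([-4.81436982e-04, -5.82714915e+01,  2.93051952e+01,  6.99681357e+00,
        6.84410290e-03, -1.57301256e-04]), 'tcp_pos': array([ 0.21328448, -0.63991715,  0.24459307]), 'eef_rot': array([ 95.4700657 ,  89.90079391, 113.89916359]), 'contact_force': array([-0.80177629, -0.23443439,  0.80035138]), 'moment': array([-0.00758079, -0.02137801,  0.00610317]), 'gripper_width': 0.08791058328243938}
scene [[-0.021, 0.645, -0.764, 1.432], [1.0, 0.021, -0.01, -0.032], [0.009, -0.764, -0.645, 0.806], [0.0, 0.0, 0.0, 1.0]] [[561.3121918961016, 0.0, 317.38756153248045], [0.0, 561.3121918961016, 238.84737837785624], [0.0, 0.0, 1.0]]
tray 0.75 256 238 [ 0.484 -0.181  0.005]
tray_grip 0.84 259 238 [ 0.492 -0.173  0.012]
tray_nose 0.97 260 239 [ 0.485 -0.172  0.003]
tray_empty 0.78 258 236 [ 0.477 -0.177  0.005]
brass_mid 0.83 195 205 
[... 579 characters left out ...]
318.51581816849927], [0.0, 581.7322468118458, 236.0446799958735], [0.0, 0.0, 1.0]]
tray 0.63 391 243 [ 0.467 -0.169  0.004]
tray 0.31 205 321 [0.535 0.295 0.026]
tray_grip 0.61 390 239 [ 0.474 -0.174  0.009]
tray_nose 0.74 390 240 [ 0.472 -0.172  0.009]
brass_mid 0.84 398 227 [ 0.496 -0.236  0.006]
brass_mid 0.53 445 249 [ 0.359 -0.22   0.008]
gasket_mid 0.75 334 205 [ 0.685 -0.224  0.005]
gasket_small 0.62 277 234 [ 0.677 -0.018  0.014]
dock 0.58 206 324 [0.526 0.3   0.027]
dock 0.58 394 241 [ 0.463 -0.175  0.008]
dock_mouth 0.55 205 324 [0.526 0.302 0.028]
dock_mouth 0.51 274 207 [ 0.766 -0.094  0.024]
dock_mouth 0.45 279 235 [ 0.665 -0.013  0.019]
dock_stop 0.9 202 322 [0.536 0.302 0.027]
```

View pics/scene0.png

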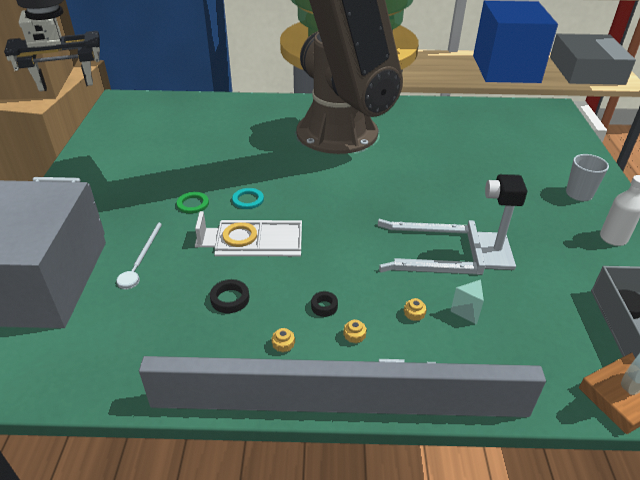

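View pics/side0.png

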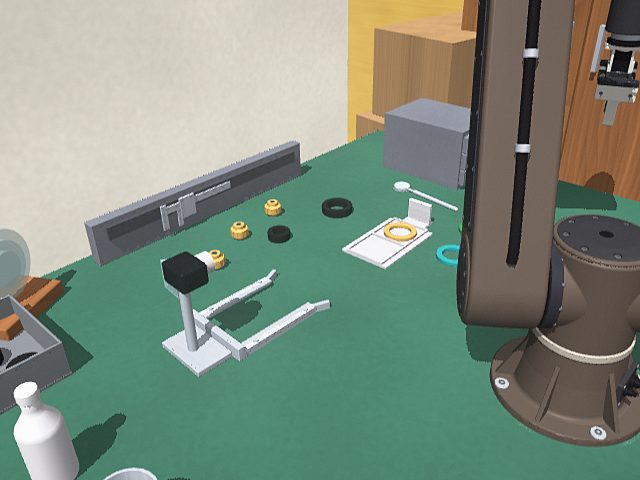

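The scene view shows the tray at (258,238), nose right, and the dock at (380–480,245), mouth left. The large gasket is at (229,296), the small one at (324,303). The green and cyan rings are decoys. Next I'll measure positions.

```bash
cat >> h.py <<'E'
def plane(p,uv,z):
    K=p['mtx'];uv=np.atleast_2d(np.asarray(uv,float))
    d=np.c_[(uv[:,0]-K[0,2])/K[0,0],(uv[:,1]-K[1,2])/K[1,1],np.ones(len(uv))]@p['pose'][:3,:3].T
    o=p['pose'][:3,3];return (o+d*((z-o[2])/d[:,2])[:,None])
def ring(w,m,zlo,zhi):
    q=w[m];q=q[(q[:,2]>zlo)&(q[:,2]<zhi)]
    c,rad=cv2.minEnclosingCircle((q[:,:2]*1000).astype(np.float32)); return np.round(c,1),round(rad,1),len(q)
E
python3 - <<'E'
from h import *
for n in ['scene','side']:
    p=r.capture(n);w=cloud(p);np.savez(f'{n}.npz',w=w,c=p['color'])
    for t in ['gasket_mid','gasket_small','brass_mid','tray','dock']:
        for d in r.trace(p,t)[:3]:
            m=d['mask'];q=w[m];q=q[np.isfinite(q[:,0])]
            cc,_=cv2.findContours(m.astype(np.uint8),0,2);cc=max(cc,key=cv2.contourArea)
            zp={'gasket_mid':.02,'gasket_small':.02,'brass_mid':.015}.get(t,0.005)
            pl=(plane(p,cc[:,0],zp)[:,:2]*1000).astype(np.float32)
            print(n,t,round(d['score'],2),np.round(d['uv']),m.sum(),len(q),'pct z',np.percentile(q[:,2],[5,50,95]).round(3),'med',np.median(q,0).round(3),
              'rect',np.round(np.hstack([np.r_[x] for x in cv2.minAreaRect(pl)]),1),'cloudrect',np.round(np.hstack([np.r_[x] for x in cv2.minAreaRect((q[:,:2]*1000).astype(np.float32))]),1))
E
```

```text
scene gasket_small 0.7 [323. 299.] 605 602 pct z [0.    0.017 0.022] med [ 0.687 -0.028  0.017] rect [689.5 -28.   67.9  53.6   1.8] cloudrect [674.2 -28.7  70.2  56.4  12.3]
scene gasket_small 0.48 [237. 241.] 478 476 pct z [0.008 0.015 0.018] med [ 0.486 -0.216  0.015] rect [ 488.5 -215.3   82.3   73.     1.9] cloudrect [ 480.8 -217.1   75.3   74.7   37.4]
scene brass_mid 0.85 [195. 198.] 438 436 pct z [0.001 0.01  0.013] med [ 0.361 -0.345  0.01 ] rect [ 366.8 -342.4   84.5   72.5   12. ] cloudrect [ 351.4 -343.1   75.    91.9   71.4]
scene brass_mid 0.64 [246. 191.] 409 407 pct z [0.002 0.01  0.014] med [ 0.342 -0.217  0.01 ] rect [ 348.  -214.7   81.    75.2    2. ] cloudrect [ 335.7 -215.7   75.    81.6   72. ]
scene brass_mid 0.52 [258. 238.] 2994 2986 pct z [0.003 0.007 0.034] med [ 0.488 -0.175  0.007] rect [ 488.3 -202.3  250.   142.8   83.5] cloudrect [ 477.4 -204.9  251.6  137.1   85.9]
scene tray 0.77 [259. 236.] 3200 3190 pct z [0.002 0.006 0.032] med [ 0.488 -0.177  0.006] rect [ 478.  -202.7  256.8  147.9   83.5] cloudrect [ 475.8 -203.1  253.2  142.1   86.3]
scene do
[... 701 characters left out ...]
mid 0.86 [445. 250.] 294 293 pct z [-0.     0.007  0.01 ] med [ 0.351 -0.199  0.007] rect [ 340.  -194.9   45.8   89.    25.9] cloudrect [ 351.4 -216.9   46.2   99.    25.6]
side brass_mid 0.77 [402. 228.] 299 296 pct z [0.006 0.012 0.015] med [ 0.469 -0.21   0.012] rect [ 469.4 -205.2   67.1   77.4   40.6] cloudrect [ 474.8 -211.6   66.1   75.4   37.6]
side tray 0.61 [391. 241.] 2568 2560 pct z [0.001 0.004 0.04 ] med [ 0.474 -0.171  0.004] rect [ 480.5 -227.8  130.9  314.1    5.2] cloudrect [ 481.6 -191.2  129.   230.5    1.6]
side dock 0.87 [204. 325.] 6714 6684 pct z [0.003 0.014 0.183] med [0.491 0.32  0.014] rect [607.  223.3 296.  371.8  86.5] cloudrect [565.5 229.4 287.5 281.5  86.3]
```

```bash
cat >> h.py <<'E'
def pose(): 
    s=r.get_state();return s['tcp_pos'],R.from_euler('xyz',s['eef_rot'],degrees=True),s
def tgt(jaw):  # tool pointing down, jaw axis (tool y) at angle jaw deg in world xy
    y=np.array([np.cos(np.radians(jaw)),np.sin(np.radians(jaw)),0]);x=np.array([0,0,-1.])
    return R.from_matrix(np.c_[x,y,np.cross(x,y)])
def go(pos,jaw):
    p,q,s=pose();d=q.inv().apply(np.array(pos)-p)/.15;t=(q.inv()*tgt(jaw)).as_rotvec()/(np.pi/4)
    print('shift',d.round(3),'turn',t.round(3),'| tcp',p.round(4),'y',q.as_matrix()[:,1].round(3),'t',round(s['time_s'],2),'F',s['contact_force'].round(1),'w',round(s['gripper_width'],4),'j',s['joints'].round(0))
E
python3 - <<'E'
from h import *
p=r.capture('wrist');P,q,s=pose();T=np.eye(4);T[:3,:3]=q.as_matrix();T[:3,3]=P
print((np.linalg.inv(T)@p['pose']).round(3),p['mtx'][0,0])
for j in (0,180): go([.57,-.24,.30],j)
E
```

```text
[[ 0.    -0.27   0.963 -0.138]
 [ 1.     0.001  0.    -0.   ]
 [-0.002  0.963  0.27  -0.073]
 [ 0.     0.     0.     1.   ]] 405.77345240822774
shift [-0.363  1.78   3.099] turn [2.41 0.   0.  ] | tcp [ 0.2135 -0.6403  0.2456] y [-0.316  0.949 -0.   ] t 1.75 F [-0.1 -0.3  0.6] w 0.0874 j [-55.  21.   1.  -0. -70. -17.]
shift [-0.363  1.78   3.099] turn [-1.59 -0.    0.  ] | tcp [ 0.2135 -0.6403  0.2456] y [-0.316  0.949 -0.   ] t 1.75 F [-0.1 -0.3  0.6] w 0.0874 j [-55.  21.   1.  -0. -70. -17.]
```

```bash
python3 - <<'E'
from h import *
w=np.load('scene.npz')['w']
for u,v in [(50,210),(90,190),(95,230),(60,310),(10,300),(5,200),(50,180)]: print(u,v,w[v,u].round(3))
q=w[...,:];m=(q[...,2]>.04)&(q[...,1]<-.3)&(q[...,0]>.25);print(np.nanmin(q[m],0),np.nanmax(q[m],0))
E
```

```text
50 210 [ 0.597 -0.549  0.159]
90 190 [ 0.495 -0.513  0.134]
95 230 [ 0.535 -0.508  0.06 ]
60 310 [ 0.74  -0.511  0.039]
10 300 [ 0.748 -0.588  0.072]
5 200 [ 0.573 -0.644  0.163]
50 180 [ 0.459 -0.61   0.132]
[ 0.25001906 -0.72687092  0.04000028] [ 0.91668578 -0.30002759  0.43666298]
```

>>> send_rows --plan '[[[-0.1,0.2,0.3],[-0.18,0,0]],[[-0.2,0.4,0.6],[-0.36,0,0]],[[-0.3,0.56,0.9],[-0.54,0,0]],[[-0.36,0.56,1.0],[-0.7,0,0]],[[-0.36,0.56,1.0],[-0.8,0,0]]]' --jaw 1

```text
time_s: 2.25
tcp_pos: [0.3324, -0.5119, 0.3023]
eef_rot: [-98.3, 89.7, -43.3]
contact_force: [-1.1, -0.3, -0.5]
gripper_width: 0.0872
```

```bash
python3 -c "
from h import *
go([.57,-.24,.33],180)"
```

```text
shift [-0.185 -0.256  2.394] turn [-0.779 -0.003  0.005] | tcp [ 0.3324 -0.5119  0.3023] y [-0.819  0.574 -0.004] t 2.25 F [-1.1 -0.3 -0.5] w 0.0872 j [-39.  13.  -3.   0. -74.   4.]
```

>>> send_rows --plan '[[[-0.05,-0.05,0.33],[-0.19,0,0]],[[-0.1,-0.1,0.66],[-0.38,0,0]],[[-0.18,-0.13,1.0],[-0.57,0,0]],[[-0.18,-0.13,1.0],[-0.78,0,0]],[[-0.18,-0.13,1.0],[-0.78,0,0]]]'

```text
time_s: 2.75
tcp_pos: [0.4358, -0.3989, 0.3299]
eef_rot: [-129.3, 89.7, -38.9]
contact_force: [-0.6, 0.1, -0.9]
gripper_width: 0.0876
```

```bash
python3 -c "
from h import *
go([.57,-.24,.33],180)"
```

```text
shift [-0.    -0.902  1.054] turn [ 0.008 -0.005  0.006] | tcp [ 0.4358 -0.3989  0.3299] y [-1.    -0.007 -0.004] t 2.75 F [-0.6  0.1 -0.9] w 0.0876 j [-23.  10.  -3.   0. -77.  24.]
```

>>> send_rows --plan '[[[0,-0.2,0.24],[0,0,0]],[[0,-0.4,0.48],[0,0,0]],[[0,-0.6,0.7],[0,0,0]],[[0,-0.85,0.95],[0,0,0]],[[0,-0.9,1.0],[0,0,0]]]'

```text
time_s: 3.25
tcp_pos: [0.5716, -0.2461, 0.329]
eef_rot: [-130.5, 89.7, -40.3]
contact_force: [0.3, 0.7, 0.3]
gripper_width: 0.0877
```

```bash
python3 - <<'E'
from h import *
p=r.capture('wrist');save(p,'wrist1');w=cloud(p);np.savez('wrist1.npz',w=w,c=p['color'],mtx=p['mtx'],pose=p['pose'])
for t in ['gasket_mid','brass_mid','tray']:
    for d in r.trace(p,t)[:2]:
        m=d['mask'];q=w[m];q=q[np.isfinite(q[:,0])]
        print(t,round(d['score'],2),np.round(d['uv']),len(q),np.percentile(q[:,2],[5,50,95]).round(3),'rect',np.round(np.hstack([np.r_[x] for x in cv2.minAreaRect((q[:,:2]*1000).astype(np.float32))]),1),ring(w,m,.009,.03))
go([.655,-.222,.1],180)
E
```

```text
gasket_mid 0.9 [221. 227.] 2353 [0.003 0.018 0.02 ] rect [ 668.8 -213.4   77.5   79.8   77.4] (array([ 666.4, -213.7]), 38.1, 2088)
brass_mid 0.89 [538. 229.] 2190 [0.002 0.009 0.01 ] rect [ 334.2 -215.5   75.1   81.4   52.1] (array([ 336.6, -217.5]), 37.4, 763)
brass_mid 0.84 [542.  97.] 2628 [0.003 0.009 0.01 ] rect [ 358.2 -347.1   75.4   74.2   31.9] (array([ 358.2, -346.8]), 37.5, 956)
tray 0.96 [393. 239.] 14118 [0.002 0.004 0.016] rect [ 479.2 -198.6  119.8  229.7    2.2] (array([ 487.4, -194.4]), 114.1, 1033)
shift [ 1.532 -0.568  0.182] turn [ 0.005 -0.005  0.004] | tcp [ 0.5691 -0.2489  0.3296] y [-1.    -0.004 -0.003] t 3.45 F [0.7 0.7 0.1] w 0.0875 j [ -6.  13.   1.   0. -78.   6.]
```

View pics/wrist1.png

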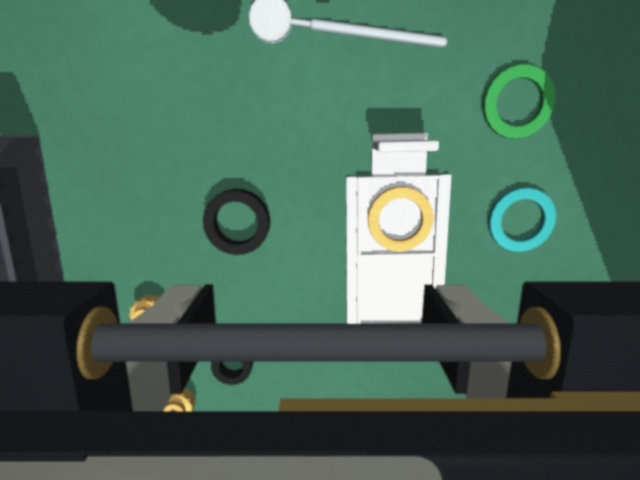

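>>> send_rows --plan '[[[0.25,-0.2,0.07],[0,0,0]],[[0.5,-0.4,0.14],[0,0,0]],[[0.75,-0.6,0.2],[0,0,0]],[[0.86,-0.65,0.22],[0,0,0]],[[0.86,-0.65,0.22],[0,0,0]]]'

```text
time_s: 3.95
tcp_pos: [0.6652, -0.2168, 0.197]
eef_rot: [135.4, 89.8, -134.4]
contact_force: [-0.1, -0.5, 0.4]
gripper_width: 0.0874
```

```bash
python3 - <<'E'
from h import *
r.capture('wrist')
s0=pose()[0]
p=r.capture('wrist');w=cloud(p);np.savez('wrist2.npz',w=w,c=p['color'],mtx=p['mtx'],pose=p['pose'])
save(p,'wrist2')
for d in r.trace(p,'gasket_mid')[:2]:
    m=d['mask'];print(round(d['score'],2),np.round(d['uv']),m.sum(),ring(w,m,.012,.03),ring(w,m,.016,.03))
    cc,_=cv2.findContours(m.astype(np.uint8),0,2);cc=max(cc,key=cv2.contourArea);print(cv2.boundingRect(cc),(plane(p,cc[:,0],.02)[:,:2].max(0)+plane(p,cc[:,0],.02)[:,:2].min(0))/2)
# scene dark pixels
S=np.load('scene.npz');c=S['c'].astype(int);W=S['w']
m=(c.max(-1)<60)&(abs(W[...,0]-.66)<.07)&(abs(W[...,1]+.215)<.07)&(W[...,2]>.012);print('scene',ring(W,m,.014,.03))
S=np.load('side.npz');c=S['c'].astype(int);W=S['w']
m=(c.max(-1)<60)&(abs(W[...,0]-.66)<.07)&(abs(W[...,1]+.215)<.07)&(W[...,2]>.012);print('side',ring(W,m,.014,.03))
go([.665,-.216,.031],180)
E
```

```text
0.75 [330. 244.] 4186 (array([ 666.8, -214. ]), 37.8, 3828) (array([ 667., -214.]), 37.8, 3681)
(271, 178, 93, 91) [ 0.66693141 -0.21514727]
scene (array([ 668.9, -212.9]), 37.9, 533)
side (array([ 662.6, -211.5]), 41.1, 183)
shift [1.147 0.018 0.014] turn [ 0.004 -0.006  0.007] | tcp [ 0.6667 -0.2174  0.2031] y [-1.    -0.003 -0.006] t 4.1 F [ 0.6 -0.4  1.1] w 0.0875 j [ -2.  24.   1.   0. -66.   2.]
```

>>> send_rows --plan '[[[0.25,0,0.02],[0,0,0]],[[0.5,0,0.02],[0,0,0]],[[0.75,0,0.02],[0,0,0]],[[0.94,0,0.02],[0,0,0]],[[0.94,0,0.02],[0,0,0]]]'

```text
time_s: 4.6
tcp_pos: [0.6651, -0.2155, 0.0603]
eef_rot: [-152.8, 89.8, -62.7]
contact_force: [0.0, 0.7, -0.9]
gripper_width: 0.0873
```

```bash
python3 -c "
from h import *
go([.667,-.214,.029],180)
r.capture('side')
go([.667,-.214,.029],180)"
```

```text
shift [ 0.209 -0.012  0.01 ] turn [ 0.002 -0.005  0.002] | tcp [ 0.6651 -0.2155  0.0603] y [-1.    -0.001 -0.002] t 4.6 F [ 0.   0.7 -0.9] w 0.0873 j [ -2.  31.  -8.   0. -50.   2.]
shift [ 0.226 -0.     0.013] turn [ 0.003 -0.006  0.007] | tcp [ 0.6668 -0.2157  0.0629] y [-1.    -0.002 -0.005] t 4.65 F [-0.1 -0.5  1.2] w 0.0879 j [ -2.  31.  -8.   0. -51.   2.]
```

>>> send_rows --plan '[[[0.07,0,0.01],[0,0,0]],[[0.14,0,0.01],[0,0,0]],[[0.215,0,0.01],[0,0,0]],[[0.215,0,0.01],[0,0,0]],[[0.215,0,0.01],[0,0,0]]]'

```text
time_s: 5.15
tcp_pos: [0.6669, -0.2144, 0.0304]
eef_rot: [-136.5, 89.6, -46.3]
contact_force: [1.1, 0.0, 0.2]
gripper_width: 0.0876
```

>>> send_rows --plan '[[[0,0,0],[0,0,0]],[[0,0,0],[0,0,0]],[[0,0,0],[0,0,0]],[[0,0,0],[0,0,0]],[[0,0,0],[0,0,0]]]' --jaw 0.4 --force 20

```text
time_s: 5.65
tcp_pos: [0.6672, -0.2144, 0.0307]
eef_rot: [-133.9, 89.6, -43.7]
contact_force: [0.6, 0.1, 1.3]
gripper_width: 0.0757
```

>>> send_rows --plan '[[[-0.1,0,0],[0,0,0]],[[-0.35,0,0],[0,0,0]],[[-0.6,0.1,0.1],[0,0,0]],[[-0.85,0.3,0.2],[0,0,0]],[[-1,0.5,0.35],[0,0,0]]]'

```text
time_s: 6.15
tcp_pos: [0.5915, -0.1616, 0.1838]
eef_rot: [-122.1, 89.4, -32.0]
contact_force: [0.0, 1.2, 0.7]
gripper_width: 0.0756
```

>>> send_rows --plan '[[[-0.2,0.2,0.1],[0,0,0]],[[-0.4,0.4,0.2],[0,0,0]],[[-0.6,0.55,0.35],[0,0,0]],[[-0.8,0.75,0.48],[0,0,0]],[[-0.8,0.75,0.48],[0,0,0]]]'

```text
time_s: 6.65
tcp_pos: [0.4766, -0.0881, 0.3086]
eef_rot: [-102.9, 88.9, -12.7]
contact_force: [0.2, -0.8, -0.3]
gripper_width: 0.0756
```

```bash
python3 - <<'E'
from h import *
r.capture('side')
p=r.capture('wrist');save(p,'wrist3');w=cloud(p);np.savez('wrist3.npz',w=w,c=p['color'],mtx=p['mtx'],pose=p['pose'])
go([.48,-.15,.1],180)
d=r.trace(p,'tray');print(len(d))
if d:
    np.save('m3.npy',d[0]['mask']);q=w[d[0]['mask']];q=q[np.isfinite(q[:,0])];print(d[0]['score'],d[0]['uv'],np.round(np.hstack([np.r_[x] for x in cv2.minAreaRect((q[:,:2]*1000).astype(np.float32))]),1))
E
```

```text
shift [ 1.364  0.002 -0.402] turn [ 0.004 -0.006  0.016] | tcp [ 0.4775 -0.0887  0.3044] y [-1.    -0.003 -0.013] t 6.75 F [ 0.1 -0.3 -1.1] w 0.0755 j [ 13.  -0. -18.   0. -72. -13.]
1
0.74 [318.9, 115.3] [ 479.4 -181.6  121.   200.2    1.6]
```

View pics/wrist3.png

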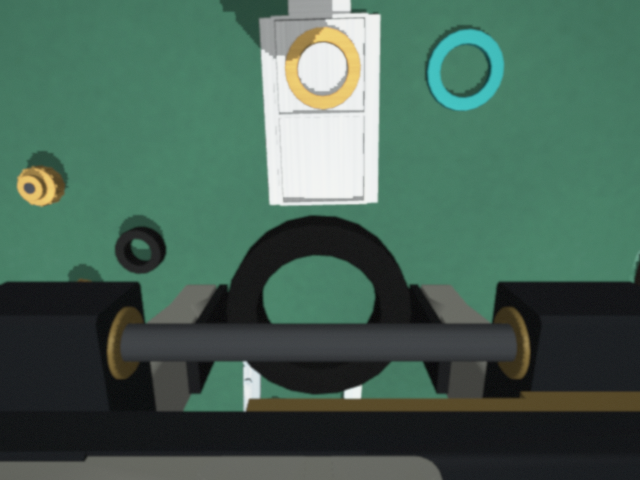

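The image shows the tray base with corners at about (270,205), (378,203), (380,13) and (260,18), the compartment divider at row 112, and the gasket held level. I'll fit lines to the edges.

```bash
python3 - <<'E'
from h import *
Z=np.load('wrist3.npz');p={'mtx':Z['mtx'],'pose':Z['pose']};c=Z['c'].astype(int)
m=(c.min(-1)>120)
# white-ish plate + everything non-green
g=(c[...,1]-c[...,0]>25)|(c.max(-1)<60);f=~g
L=[];Rr=[];N=[]
for v in range(60,196):
    u=np.where(f[v,230:410])[0]+230; L.append((u.min()-.5,v)); Rr.append((u.max()+.5,v))
for u in range(285,365):
    v=np.where(f[150:212,u])[0]+150; N.append((u,v.max()+.5))
def fit(a,z):
    q=plane(p,a,z)[:,:2].astype(np.float32);return cv2.fitLine(q,cv2.DIST_HUBER,0,.01,.01).ravel()
# top edge z=.005 visible on sides; nose top edge .005 (camera looks from +y so face visible: bottom edge z=0)
l=fit(L,.004);rr=fit(Rr,.004);n=fit(N,.002)
for a in (l,rr,n): print(np.degrees(np.arctan2(a[1],a[0])).round(2),a[2:].round(4))
def X(a,b):
    s=np.linalg.solve(np.c_[a[:2],-b[:2]],b[2:]-a[2:]);return a[2:]+a[:2]*s[0]
A,B=X(l,n),X(rr,n);print('corners',A,B,np.linalg.norm(A-B))
w=Z['w'];q=w[190:215,:,:];
# dock from scene/side clouds: lips z ~ .011-.017
for k in('scene','side'):
    S=np.load(k+'.npz')['w'];s=(S[...,2]>.009)&(S[...,2]<.022)&(S[...,0]>.38)&(S[...,0]<.6)&(S[...,1]>.03)&(S[...,1]<.33)
    q=S[s];print(k,len(q))
    for lo in np.arange(.05,.32,.02):
        t=q[(q[:,1]>lo)&(q[:,1]<lo+.02)][:,0]
        t1,t2=t[t<.48],t[t>=.48]
        print(lo.round(2),[ (x.min().round(4),x.max().round(4),len(x)) if len(x) else None for x in(t1,t2)])
E
```

```text
-88.31 [ 0.5387 -0.1604]
-88.45 [ 0.4197 -0.1629]
1.68 [ 0.4844 -0.0793]
corners [ 0.5362672  -0.07775322] [ 0.4174872  -0.08123549] 0.118831046
scene 1817
0.05 [None, None]
0.07 [None, (np.float64(0.5703), np.float64(0.5826), 10)]
0.09 [(np.float64(0.4174), np.float64(0.4347), 40), (np.float64(0.5652), np.float64(0.5821), 49)]
0.11 [(np.float64(0.425), np.float64(0.4496), 47), (np.float64(0.5507), np.float64(0.5767), 76)]
0.13 [(np.float64(0.4285), np.float64(0.4511), 64), (np.float64(0.5496), np.float64(0.576), 82)]
0.15 [(np.float64(0.4251), np.float64(0.4524), 63), (np.float64(0.5526), np.float64(0.5776), 85)]
0.17 [(np.float64(0.4303), np.float64(0.4536), 60), (np.float64(0.5542), np.float64(0.5776), 81)]
0.19 [(np.float64(0.4297), np.float64(0.4538), 61), (np.float64(0.5539), np.float64(0.5778), 88)]
0.21 [(np.float64(0.4308), np.float64(0.4551), 62), (np.float64(0.5526), np.float64(0.5788), 85)]
0.23 [(np.float64(0.4289), np.float64(0.4571), 62), (np.float64(0.5555), np.float64(0.5786), 84)]
0.25 [(np.float64(0.4303), np.float64(0.456), 64), (np.float64(0.5551), np.float64(0.5
[... 866 characters left out ...]
.5743), 75)]
0.19 [(np.float64(0.4278), np.float64(0.4522), 91), (np.float64(0.5516), np.float64(0.576), 77)]
0.21 [(np.float64(0.4276), np.float64(0.4515), 103), (np.float64(0.5526), np.float64(0.5754), 80)]
0.23 [(np.float64(0.4303), np.float64(0.4521), 98), (np.float64(0.5528), np.float64(0.5761), 82)]
0.25 [(np.float64(0.4297), np.float64(0.4527), 104), (np.float64(0.5531), np.float64(0.5771), 84)]
0.27 [(np.float64(0.4306), np.float64(0.4548), 97), (np.float64(0.555), np.float64(0.5768), 45)]
0.29 [(np.float64(0.4296), np.float64(0.4799), 148), (np.float64(0.4802), np.float64(0.5598), 194)]
0.31 [(np.float64(0.4485), np.float64(0.4796), 127), (np.float64(0.48), np.float64(0.5614), 205)]
```

>>> send_rows --plan '[[[0.2,0,-0.1],[0,0,0]],[[0.5,0,-0.2],[-0.02,0,0]],[[0.8,0,-0.25],[-0.03,0,0]],[[1,0,-0.25],[-0.03,0,0.01]],[[1,0,-0.25],[-0.03,0,0.01]]]'

```text
time_s: 7.3
tcp_pos: [0.4759, -0.1283, 0.1478]
eef_rot: [120.6, 89.4, -148.0]
contact_force: [0.3, -0.7, -0.8]
gripper_width: 0.0752
```

```bash
python3 -c "
from h import *
go([.478,-.1265,.036],181.6)
r.capture('side')
go([.478,-.1265,.036],181.6)"
```

```text
shift [ 0.745 -0.021  0.015] turn [-0.005 -0.007 -0.012] | tcp [ 0.4759 -0.1283  0.1478] y [-1.    -0.024  0.009] t 7.3 F [ 0.3 -0.7 -0.8] w 0.0752 j [  8.   9. -29.   0. -52.  -7.]
shift [ 0.765 -0.005  0.015] turn [-0.004 -0.008 -0.006] | tcp [ 0.4778 -0.1281  0.1507] y [-1.    -0.025  0.005] t 7.35 F [0.3 0.4 0.4] w 0.0752 j [  8.   9. -29.   0. -52.  -7.]
```

Descend to about z=0.040, check, then release.

>>> send_rows --plan '[[[0.2,-0.01,0.015],[0,0,-0.006]],[[0.4,-0.01,0.015],[0,0,-0.006]],[[0.6,-0.01,0.015],[0,0,-0.006]],[[0.72,-0.01,0.015],[0,0,-0.006]],[[0.72,-0.01,0.015],[0,0,-0.006]]]'

```text
time_s: 7.85
tcp_pos: [0.4787, -0.1266, 0.042]
eef_rot: [159.4, 89.6, -109.1]
contact_force: [-0.3, 0.2, -0.2]
gripper_width: 0.0761
```

```bash
python3 - <<'E'
from h import *
go([.478,-.1265,.036],181.6)
p=r.capture('side');cv2.imwrite('pics/side1.png',cv2.resize(p['color'][180:280,320:480,::-1],None,fx=4,fy=4,interpolation=2))
go([.478,-.1265,.036],181.6)
E
```

```text
shift [0.04  0.005 0.001] turn [-0.004 -0.008 -0.003] | tcp [ 0.4787 -0.1266  0.042 ] y [-1.    -0.025  0.002] t 7.85 F [-0.3  0.2 -0.2] w 0.0761 j [  8.  17. -36.   1. -37.  -7.]
shift [0.048 0.011 0.001] turn [-0.003 -0.008 -0.001] | tcp [ 0.4796 -0.1266  0.0433] y [-1.    -0.025  0.   ] t 7.9 F [-0.  -0.9  0. ] w 0.0754 j [  8.  17. -36.   1. -37.  -7.]
```

View pics/side1.png

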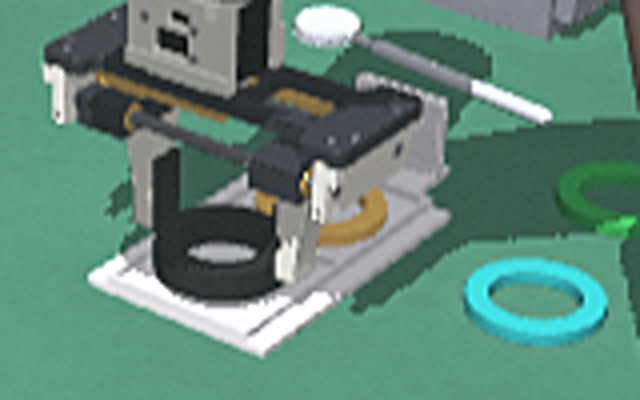

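The gasket (215,250 in the crop) hangs over the empty compartment, a few mm above the floor. Lower and release.

>>> send_rows --plan '[[[0.02,0,0],[0,0,0]],[[0.045,0,0],[0,0,0]],[[0.045,0,0],[0,0,0]],[[0.045,0,0],[0,0,0]],[[0.045,0,0],[0,0,0]]]'

```text
time_s: 8.4
tcp_pos: [0.4798, -0.1266, 0.0369]
eef_rot: [-177.7, 89.6, -86.3]
contact_force: [0.5, 0.1, -0.9]
gripper_width: 0.0755
```

>>> send_rows --plan '[[[0,0,0],[0,0,0]],[[0,0,0],[0,0,0]],[[0,0,0],[0,0,0]],[[0,0,0],[0,0,0]],[[0,0,0],[0,0,0]]]' --jaw 1

```text
time_s: 8.9
tcp_pos: [0.4798, -0.1266, 0.0369]
eef_rot: [-179.0, 89.6, -87.5]
contact_force: [-0.4, 0.7, 0.3]
gripper_width: 0.0876
```

>>> send_rows --plan '[[[-0.05,0,0],[0,0,0]],[[-0.2,0,0],[0,0,0]],[[-0.5,0,0],[0,0,0]],[[-0.8,0,0],[0,0,0]],[[-1,0,0],[0,0,0]]]'

```text
time_s: 9.4
tcp_pos: [0.4805, -0.1258, 0.1907]
eef_rot: [-150.5, 89.6, -59.0]
contact_force: [0.7, 1.3, -0.1]
gripper_width: 0.0879
```

```bash
python3 - <<'E'
from h import *
go([.48,.03,.3],181.6)
E
```

```text
shift [-0.735 -0.026  1.033] turn [-0.003 -0.008  0.005] | tcp [ 0.4805 -0.1258  0.1907] y [-1.    -0.026 -0.004] t 9.4 F [ 0.7  1.3 -0.1] w 0.0879 j [  8.   6. -26.   0. -57.  -7.]
```

>>> send_rows --plan '[[[-0.2,0,0.25],[0,0,0]],[[-0.4,0,0.5],[0,0,0]],[[-0.6,0,0.75],[0,0,0]],[[-0.73,0,1],[0,0,0]],[[-0.73,0,1],[0,0,0]]]'

```text
time_s: 9.9
tcp_pos: [0.4773, 0.0283, 0.3031]
eef_rot: [-113.8, 89.4, -22.1]
contact_force: [0.6, 0.3, -0.2]
gripper_width: 0.0876
```

```bash
python3 - <<'E'
from h import *
r.capture('side')
p=r.capture('wrist');w=cloud(p);save(p,'wrist4');np.savez('wrist4.npz',w=w,c=p['color'],mtx=p['mtx'],pose=p['pose'])
go([.49,.15,.3],181.6)
E
```

```text
shift [-0.004 -0.117  0.826] turn [ 0.    -0.008  0.006] | tcp [0.476  0.0257 0.3   ] y [-1.    -0.028 -0.005] t 10.0 F [-0.5 -0.1 -0.5] w 0.0875 j [ 27.  -1. -19.   0. -72. -26.]
```

>>> send_rows --plan '[[[0,0,0.2],[0,0,0]],[[0,0,0.4],[0,0,0]],[[0,0,0.6],[0,0,0]],[[0,0,0.8],[0,0,0]],[[0,0,0.8],[0,0,0]]]'

```text
time_s: 10.5
tcp_pos: [0.4724, 0.1468, 0.2982]
eef_rot: [-155.4, 89.6, -63.8]
contact_force: [-0.0, -0.8, -0.5]
gripper_width: 0.0881
```

```bash
python3 - <<'E'
from h import *
r.capture('side')
p=r.capture('wrist');w=cloud(p);np.savez('wrist5.npz',w=w,c=p['color'],mtx=p['mtx'],pose=p['pose'])
a=cv2.imread('pics/wrist4.png');b=np.ascontiguousarray(p['color'][:,:,::-1])
cv2.imwrite('pics/w45.png',np.hstack([a[:350,150:500],b[:350,150:500]]))
go([.483,-.2994,.15],91.6)
E
```

```text
shift [ 1.01   0.014 -2.956] turn [ 2.    -0.004  0.01 ] | tcp [0.4722 0.1449 0.2983] y [-1.    -0.028 -0.003] t 10.6 F [-0.9 -0.  -0.4] w 0.0876 j [ 40.   1. -17.   0. -72. -39.]
```

View pics/w45.png

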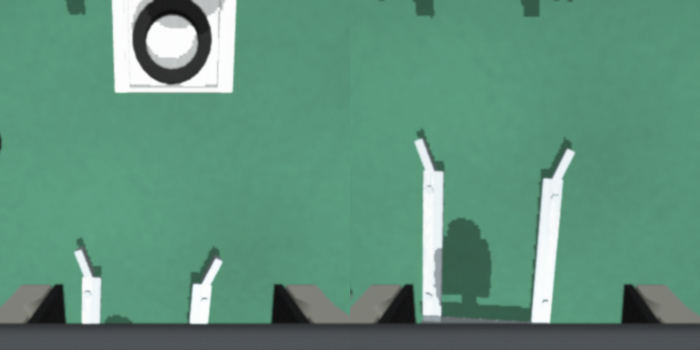

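Left: the gasket sits in the nose compartment at (172,40). Right: the dock rails and flares, with the stop around row 318. Next I'll fit the rails.

```bash
python3 - <<'E'
from h import *
Z=np.load('wrist5.npz');p={'mtx':Z['mtx'],'pose':Z['pose']};c=Z['c'].astype(int);w=Z['w']
f=(c[...,1]-c[...,0]<=25)&(c.min(-1)>100)
def fit(a,z=.015):
    q=plane(p,a,z)[:,:2].astype(np.float32);return cv2.fitLine(q,cv2.DIST_HUBER,0,.01,.01).ravel()
res=[]
for lo,hi,side in((210,260,'hiX'),(330,380,'loX')):
    O=[];I=[]
    for v in range(190,300):
        u=np.where(f[v,lo:hi])[0]+lo
        if len(u)<5: continue
        a,b=u.min()-.5,u.max()+.5
        O.append((a if side=='hiX' else b,v)); I.append((b if side=='hiX' else a,v))
    for n,e in(('out',O),('in',I)):
        l=fit(e); k=l[0]/l[1]; print(side,n,len(e),'ang',round(np.degrees(np.arctan2(abs(l[1]),l[0]*np.sign(l[1]))),2),'x at y=.12,.2:',[round(float(l[2]+k*(y-l[3])),4) for y in(.12,.2)])
q=w[:322,225:380];m=np.isfinite(q[...,2])&(q[...,2]>.02)&(q[...,2]<.034);print('stop pts',m.sum(),np.nanmin(q[m],0) if m.any() else '')
for v in range(300,323,2): print(v,w[v,290].round(4),w[v,310].round(4),c[v,300])
S=np.load('side.npz')['w'];
for n in('scene','side'):
    S=np.load(n+'.npz')['w'];m=(S[...,2]>.022)&(S[...,2]<.032)&(abs(S[...,0]-.505)<.07)&(S[...,1]>.22)&(S[...,1]<.4);q=S[m]
    if len(q):
        for a in np.arange(.44,.57,.02):
            t=q[(q[:,0]>a)&(q[:,0]<a+.02)]; print(n,a.round(2),len(t),np.percentile(t[:,1],[3,10,50,90]).round(4) if len(t) else '')
E
```

```text
hiX out 110 ang 88.18 x at y=.12,.2: [0.5727, 0.5752]
hiX in 110 ang 88.14 x at y=.12,.2: [0.5516, 0.5542]
loX out 110 ang 87.93 x at y=.12,.2: [0.428, 0.4309]
loX in 110 ang 87.83 x at y=.12,.2: [0.4494, 0.4524]
stop pts 0 
300 [5.023e-01 2.655e-01 3.000e-04] [ 0.4792  0.2658 -0.0021] [ 88 150 123]
302 [ 0.5025  0.2693 -0.0026] [ 4.791e-01  2.675e-01 -3.000e-04] [ 90 152 124]
304 [ 0.5024  0.2712 -0.0013] [ 0.479   0.2705 -0.0014] [ 85 146 118]
306 [ 0.5023  0.2735 -0.0007] [ 0.479   0.2729 -0.0011] [ 64 109  88]
308 [ 0.5023  0.2763 -0.0013] [ 0.4789  0.2755 -0.0011] [55 94 77]
310 [ 0.5023  0.2787 -0.001 ] [ 0.4788  0.2786 -0.0023] [55 95 78]
312 [ 0.5022  0.2811 -0.0007] [ 0.4788  0.2809 -0.0018] [56 95 77]
314 [ 0.5022  0.2838 -0.0011] [ 0.4787  0.2835 -0.0019] [56 95 77]
316 [ 5.022e-01  2.861e-01 -4.000e-04] [ 0.4786  0.2862 -0.0022] [56 94 77]
318 [ 0.5021  0.2888 -0.0007] [ 4.786e-01  2.879e-01 -4.000e-04] [58 95 80]
320 [0.5019 0.2899 0.0024] [ 0.4785  0.2912 -0.0018] [ 91 107 103]
322 [0.5016 0.2898 0.0075] [0.4784 0.2905 0.0048] [ 94  99 102]
scene 0.44 38 [0.2918 0.2924 0.298  0.304 ]
scene 0.46 40 [0.2908 0.2911 0.2955 0.3023]
scene 0.48 43 [0.2896 0.2905 0.2961 0.3019]
scene 0.5 76 [0.2888 0.2906 0.3014 0.3454]
scene 0.52 48 [0.2885 0.2887 0.2944 0.3007]
scene 0.54 49 [0.2875 0.2886 0.2934 0.2995]
scene 0.56 35 [0.2872 0.2876 0.2925 0.2984]
side 0.44 72 [0.294  0.2956 0.3018 0.3068]
side 0.46 72 [0.2929 0.2943 0.3008 0.3054]
side 0.48 88 [0.2931 0.2944 0.3025 0.3481]
side 0.5 95 [0.2923 0.2934 0.303  0.3538]
side 0.52 63 [0.2909 0.2921 0.2987 0.3036]
side 0.54 67 [0.2904 0.2922 0.298  0.3029]
side 0.56 21 [0.2897 0.2905 0.2945 0.2986]
```

>>> send_rows --plan '[[[0,0,-0.25],[0.15,0,0]],[[0,0,-0.5],[0.33,0,0]],[[0,0,-0.75],[0.52,0,0]],[[0,0,-1],[0.71,0,0]],[[0,0,-1],[0.9,0,0]]]'

```text
time_s: 11.1
tcp_pos: [0.4754, -0.0098, 0.2992]
eef_rot: [-123.9, 89.5, -73.4]
contact_force: [-0.7, 0.2, -0.9]
gripper_width: 0.0875
```

```bash
python3 - <<'E'
from h import *
go([.483,-.2994,.25],91.6)
Z=np.load('wrist4.npz');p={'mtx':Z['mtx'],'pose':Z['pose']};c=Z['c'].astype(int)
f=(c[...,1]-c[...,0]<=25)&(c.max(-1)>=60)
def fit(a,z):
    q=plane(p,a,z)[:,:2].astype(np.float32);return cv2.fitLine(q,cv2.DIST_HUBER,0,.01,.01).ravel()
L=[];Q=[];N=[]
for v in range(5,86):
    u=np.where(f[v,255:395])[0]+255;L.append((u.min()-.5,v));Q.append((u.max()+.5,v))
for u in range(275,375):
    v=np.where(f[60:110,u])[0]+60;N.append((u,v.max()+.5))
l,q,n=fit(L,.004),fit(Q,.004),fit(N,.002)
for a in(l,q,n):print(np.degrees(np.arctan2(a[1],a[0])).round(2))
X=lambda a,b:a[2:]+a[:2]*np.linalg.solve(np.c_[a[:2],-b[:2]],b[2:]-a[2:])[0]
print(X(l,n),X(q,n),(X(l,n)+X(q,n))/2)
E
```

```text
shift [ 0.344 -1.265 -1.456] turn [ 1.086 -0.002  0.011] | tcp [ 0.4754 -0.0098  0.2992] y [-0.771  0.636 -0.007] t 11.1 F [-0.7  0.2 -0.9] w 0.0875 j [ 23.  -1. -19.   0. -72. -63.]
-88.33
-88.34
1.73
[ 0.5363563  -0.07926062] [ 0.41771093 -0.08284763] [ 0.47703362 -0.08105412]
```

>>> send_rows --plan '[[[0,-0.2,-0.23],[0.19,0,0]],[[0,-0.4,-0.46],[0.38,0,0]],[[0.05,-0.6,-0.69],[0.57,0,0]],[[0.1,-0.8,-0.92],[0.76,0,0]],[[0.15,-0.86,-1],[0.95,0,0]]]'

```text
time_s: 11.6
tcp_pos: [0.4779, -0.2123, 0.2775]
eef_rot: [-91.5, 89.5, -84.0]
contact_force: [1.0, -0.3, 0.1]
gripper_width: 0.0881
```

```bash
python3 - <<'E'
from h import *
go([.4833,-.300,.2],91.6)
E
```

```text
shift [ 0.522 -0.58  -0.041] turn [0.132 0.    0.011] | tcp [ 0.4779 -0.2123  0.2775] y [-0.131  0.991 -0.008] t 11.6 F [ 1.  -0.3  0.1] w 0.0881 j [ -2.   5. -16.   1. -69. -81.]
```

>>> send_rows --plan '[[[0.15,-0.2,-0.02],[0.06,0,0]],[[0.3,-0.4,-0.04],[0.13,0,0]],[[0.5,-0.58,-0.04],[0.13,0,0.01]],[[0.65,-0.58,-0.04],[0.13,0,0.01]],[[0.65,-0.58,-0.04],[0.13,0,0.01]]]'

```text
time_s: 12.1
tcp_pos: [0.4799, -0.3013, 0.1769]
eef_rot: [162.1, 89.6, 163.5]
contact_force: [-0.7, 1.0, 0.0]
gripper_width: 0.0873
```

```bash
python3 - <<'E'
from h import *
r.capture('side')
p=r.capture('wrist');save(p,'wrist6');w=cloud(p)
m=(w[...,2]>.035)&(w[...,2]<.06)&(abs(w[...,0]-.48)<.08)&(abs(w[...,1]+.3)<.03)
q=w[m];print(m.sum(),np.round(np.hstack([np.r_[x] for x in cv2.minAreaRect((q[:,:2]*1000).astype(np.float32))]),1),q[:,2].max())
t=q[q[:,2]>.049];print(len(t),np.round(np.hstack([np.r_[x] for x in cv2.minAreaRect((t[:,:2]*1000).astype(np.float32))]),1))
go([.4833,-.300,.042],91.6)
E
```

```text
1303 [ 483.  -301.3   60.     9.8    1.6] 0.05372735588401523
1249 [ 483.  -301.4   59.8    9.8    1.7]
shift [0.926 0.007 0.006] turn [ 0.    -0.001  0.001] | tcp [ 0.4825 -0.301   0.181 ] y [-0.028  1.    -0.001] t 12.2 F [0.7 0.  0.4] w 0.0875 j [-12.  14. -18.   0. -58. -76.]
```

View pics/wrist6.png

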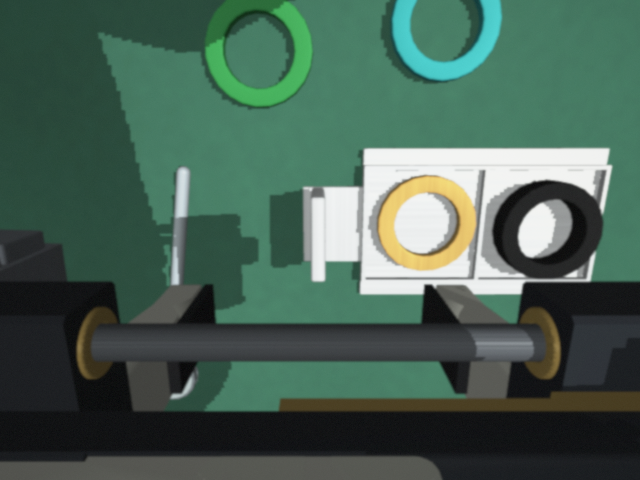

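The plate top measures (0.483, −0.3013), as expected. Both rings lie in their compartments: brass at (428,222), gasket at (548,228). Descend with the jaws half open.

>>> send_rows --plan '[[[0.2,0,0],[0,0,0]],[[0.4,0,0],[0,0,0]],[[0.6,0,0],[0,0,0]],[[0.8,0,0],[0,0,0]],[[0.8,0,0],[0,0,0]]]' --jaw 0

```text
time_s: 12.7
tcp_pos: [0.4809, -0.3003, 0.0593]
eef_rot: [170.8, 89.7, 172.4]
contact_force: [-0.7, -0.1, 0.2]
gripper_width: 0.0537
```

```bash
python3 - <<'E'
from h import *
go([.483,-.3012,.042],91.6)
r.capture('side')
go([.483,-.3012,.042],91.6)
E
```

```text
shift [ 0.115 -0.006  0.015] turn [ 0.001 -0.006 -0.001] | tcp [ 0.4809 -0.3003  0.0593] y [-0.028  1.     0.001] t 12.7 F [-0.7 -0.1  0.2] w 0.0537 j [-12.  21. -26.   0. -43. -76.]
shift [ 0.129 -0.002  0.006] turn [ 0.001 -0.003  0.001] | tcp [ 0.4822 -0.3009  0.0614] y [-0.029  1.    -0.   ] t 12.75 F [ 1.2 -0.2  0.3] w 0.0492 j [-12.  21. -26.   0. -43. -76.]
```

>>> send_rows --plan '[[[0.06,0,0.005],[0,0,0]],[[0.125,0,0.005],[0,0,0]],[[0.125,0,0.005],[0,0,0]],[[0.125,0,0.005],[0,0,0]],[[0.125,0,0.005],[0,0,0]]]'

```text
time_s: 13.25
tcp_pos: [0.4832, -0.301, 0.0431]
eef_rot: [-158.1, 89.9, -156.4]
contact_force: [0.6, 0.7, -0.2]
gripper_width: 0.0442
```

>>> send_rows --plan '[[[0,0,0],[0,0,0]],[[0,0,0],[0,0,0]],[[0,0,0],[0,0,0]],[[0,0,0],[0,0,0]],[[0,0,0],[0,0,0]]]' --jaw -1 --force 35

```text
time_s: 13.75
tcp_pos: [0.4832, -0.301, 0.0431]
eef_rot: [-155.7, 89.9, -154.1]
contact_force: [-1.1, 2.3, 3.1]
gripper_width: 0.0097
```

```bash
python3 - <<'E'
from h import *
go([.495,-.20,.041],88)
r.capture('side')
go([.4945,-.1700,.041],88)
E
```

```text
shift [0.013 0.671 0.098] turn [ 0.082 -0.002  0.001] | tcp [ 0.4832 -0.301   0.0431] y [-0.029  1.    -0.001] t 13.75 F [-1.1  2.3  3.1] w 0.0097 j [-12.  23. -26.   0. -41. -76.]
shift [0.013 0.871 0.101] turn [ 0.081 -0.002  0.001] | tcp [ 0.4832 -0.3011  0.0431] y [-0.029  1.    -0.001] t 13.8 F [ 0.2 -0.4 -0.5] w 0.0099 j [-12.  23. -26.   0. -41. -76.]
```

>>> send_rows --plan '[[[0,0.04,0],[0.01,0,0]],[[0,0.12,0.01],[0.03,0,0]],[[0,0.22,0.02],[0.05,0,0]],[[0,0.32,0.03],[0.07,0,0]],[[0,0.42,0.045],[0.08,0,0]]]'

```text
time_s: 14.3
tcp_pos: [0.4879, -0.2374, 0.0431]
eef_rot: [-147.0, 89.9, -149.0]
contact_force: [-0.1, -2.0, 0.2]
gripper_width: 0.0099
```

>>> send_rows --plan '[[[0,0.1,0],[0,0,0]],[[0,0.2,0],[0,0,0]],[[0,0.3,0],[0,0,0]],[[0,0.36,0],[0,0,0]],[[0,0.4,0],[0,0,0]]]'

```text
time_s: 14.8
tcp_pos: [0.4899, -0.1769, 0.0431]
eef_rot: [-145.4, 89.9, -147.4]
contact_force: [-0.8, -4.6, 0.5]
gripper_width: 0.01
```

```bash
python3 - <<'E'
from h import *
go([.4904,-.17,.043],88)
p=r.capture('scene')
P=pose()[0];go([.5033+.035*(P[1]-.2),P[1],.043],88)
w=cloud(p);c=p['color']
cv2.imwrite('pics/scene2.png',cv2.resize(c[190:290,180:500,::-1],None,fx=2.5,fy=2.5,interpolation=2))
c=c.astype(int);b=(w[...,2]>.002)&(w[...,2]<.02)&(w[...,1]>-.2)&(w[...,1]<.05)&(abs(w[...,0]-.49)<.1)
for lo in(-.1,-.08,-.06,-.04,-.02,0.,.02):
    t=w[b&(w[...,1]>lo)&(w[...,1]<lo+.02)]
    if len(t): print(lo,len(t),np.percentile(t[:,0],[1,99]).round(4),t[:,0].min().round(4),t[:,0].max().round(4),t[:,1].max().round(4))
E
```

```text
shift [0.001 0.046 0.002] turn [ 0.001 -0.003  0.002] | tcp [ 0.4899 -0.1769  0.0431] y [ 0.034  0.999 -0.001] t 14.8 F [-0.8 -4.6  0.5] w 0.01 j [  2.  19. -33.   0. -38. -94.]
shift [0.001 0.    0.001] turn [ 0.001 -0.003  0.001] | tcp [ 0.4899 -0.1763  0.0431] y [ 0.034  0.999 -0.001] t 14.85 F [-1.4  5.5  2.2] w 0.0098 j [  2.  19. -33.   0. -38. -94.]
-0.1 376 [0.4062 0.5853] 0.3914 0.5882 -0.0802
-0.08 375 [0.3972 0.5829] 0.3905 0.5897 -0.0601
-0.06 387 [0.3969 0.5847] 0.391 0.5888 -0.04
-0.04 257 [0.3939 0.5845] 0.3901 0.5892 -0.0206
-0.02 273 [0.4005 0.5842] 0.3929 0.5889 -0.0
0.0 285 [0.3978 0.5793] 0.3916 0.5813 0.02
0.02 263 [0.3955 0.586 ] 0.3912 0.5898 0.04
```

View pics/scene2.png

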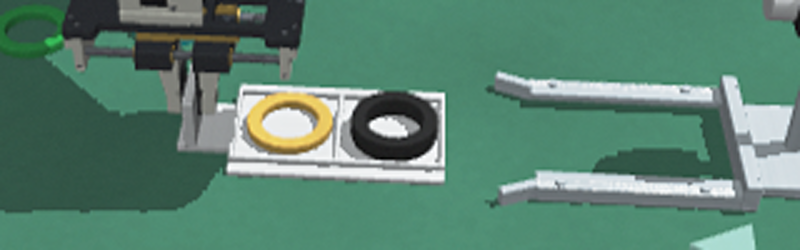

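The tray is aligned with the mouth and both rings are in place. Slide in.

>>> send_rows --plan '[[[0,0.06,0],[0,0,0]],[[0,0.14,0],[0,0,0]],[[0,0.22,0],[0,0,0]],[[0,0.3,0],[0,0,0]],[[0,0.38,0],[0,0,0]]]'

```text
time_s: 15.35
tcp_pos: [0.4919, -0.1184, 0.0431]
eef_rot: [-151.5, 89.9, -153.5]
contact_force: [0.5, -4.9, 1.1]
gripper_width: 0.0102
```

>>> send_rows --plan '[[[0,0.08,0],[0,0,0]],[[0,0.15,0],[0,0,0]],[[0,0.22,0],[0,0,0]],[[0,0.28,0],[0,0,0]],[[0,0.33,0],[0,0,0]]]'

```text
time_s: 15.85
tcp_pos: [0.4936, -0.0682, 0.0431]
eef_rot: [-150.3, 89.9, -152.2]
contact_force: [-0.3, -4.9, 1.5]
gripper_width: 0.0098
```

```bash
python3 - <<'E'
from h import *
P=pose()[0];go([.5033+.035*(P[1]-.2),.07,.043],88);print(pose()[2]['moment'])
E
```

```text
shift [-0.     0.921 -0.029] turn [ 0.001 -0.003  0.001] | tcp [ 0.4936 -0.0682  0.0431] y [ 0.034  0.999 -0.001] t 15.85 F [-0.3 -4.9  1.5] w 0.0098 j [  15.   18.  -35.    0.  -37. -107.]
[-1.53243592  0.00899997 -0.00553509]
```

>>> send_rows --plan '[[[0,0.08,0],[0,0,0]],[[0,0.17,0],[0,0,0]],[[0,0.26,0],[0,0,0]],[[0,0.34,0],[0,0,0]],[[0,0.42,0],[0,0,0]]]'

```text
time_s: 16.35
tcp_pos: [0.4957, -0.0043, 0.0431]
eef_rot: [-148.6, 89.9, -150.5]
contact_force: [-0.6, -4.6, 3.8]
gripper_width: 0.0097
```

>>> send_rows --plan '[[[0,0.08,0],[0,0,0]],[[0,0.15,0],[0,0,0]],[[0,0.22,0],[0,0,0]],[[0,0.27,0],[0,0,0]],[[0,0.32,0],[0,0,0]]]'

```text
time_s: 16.85
tcp_pos: [0.4972, 0.0443, 0.0431]
eef_rot: [-146.4, 89.8, -148.3]
contact_force: [0.1, -6.3, 4.8]
gripper_width: 0.0099
```

```bash
python3 - <<'E'
from h import *
P=pose()[0];go([.49875,.07,.043],88)
E
```

```text
shift [0.    0.172 0.005] turn [ 0.002 -0.003  0.002] | tcp [0.4972 0.0443 0.0431] y [ 0.033  0.999 -0.002] t 16.85 F [ 0.1 -6.3  4.8] w 0.0099 j [  28.   18.  -35.    0.  -37. -120.]
```

>>> send_rows --plan '[[[0,0.03,0],[0,0,0]],[[0,0.06,0],[0,0,0]],[[0,0.09,0],[0,0,0]],[[0,0.115,0],[0,0,0]],[[0,0.135,0],[0,0,0]]]'

```text
time_s: 17.35
tcp_pos: [0.4977, 0.0646, 0.0431]
eef_rot: [-145.0, 89.8, -146.9]
contact_force: [-0.7, -5.2, 5.3]
gripper_width: 0.0099
```

>>> send_rows --plan '[[[0,0.01,0],[0,0,0]],[[0,0.02,0],[0,0,0]],[[0,0.03,0],[0,0,0]],[[0,0.035,0],[0,0,0]],[[0,0.04,0],[0,0,0]]]'

```text
time_s: 17.85
tcp_pos: [0.4974, 0.0698, 0.0431]
eef_rot: [-138.9, 89.7, -140.8]
contact_force: [1.1, -12.8, 6.2]
gripper_width: 0.0101
```

>>> send_rows --plan '[[[0,0.005,0],[0,0,0]],[[0,0.01,0],[0,0,0]],[[0,0.015,0],[0,0,0]],[[0,0.02,0],[0,0,0]],[[0,0.02,0],[0,0,0]]]'

```text
time_s: 18.35
tcp_pos: [0.4967, 0.07, 0.043]
eef_rot: [-130.2, 89.5, -132.1]
contact_force: [6.0, -22.0, 7.4]
gripper_width: 0.0101
```

```bash
python3 - <<'E'
from h import *
p=r.capture('scene')
cv2.imwrite('pics/scene3.png',cv2.resize(p['color'][190:290,300:540,::-1],None,fx=3.3,fy=3.3,interpolation=2))
go([.49875,.07,.043],88)
E
```

```text
shift [0.    0.    0.014] turn [ 0.001 -0.007  0.009] | tcp [0.4967 0.0701 0.043 ] y [ 0.034  0.999 -0.007] t 18.4 F [  3.7 -21.8   7. ] w 0.0099 j [  31.   18.  -35.    0.  -38. -123.]
```

View pics/scene3.png

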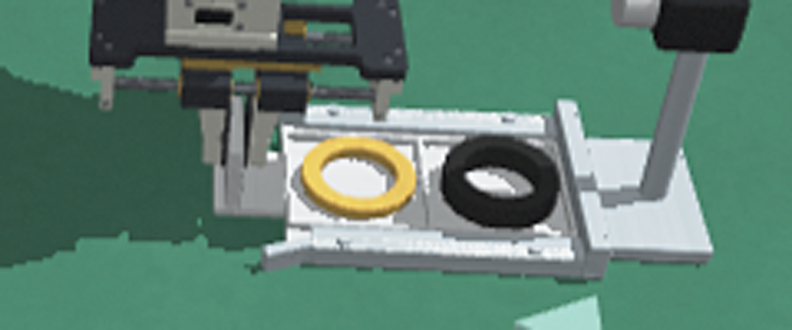

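The tray is in the dock with its nose at the stop. Position stays at y≈0.070 while the force rises to 22 N, matching the predicted home position, and both rings are in place. Relax, release, retreat up.

>>> send_rows --plan '[[[0,0.005,0],[0,0,0]],[[0,0.005,0],[0,0,0]],[[0,0.005,0],[0,0,0]],[[0,0.005,0],[0,0,0]],[[0,0.005,0],[0,0,0]]]'

```text
time_s: 18.9
tcp_pos: [0.4967, 0.07, 0.0431]
eef_rot: [-128.0, 89.4, -130.0]
contact_force: [1.7, -11.3, 3.2]
gripper_width: 0.0097
```

>>> send_rows --plan '[[[0,0,0],[0,0,0]],[[0,0,0],[0,0,0]],[[0,0,0],[0,0,0]],[[0,0,0],[0,0,0]],[[0,0,0],[0,0,0]]]' --jaw 0

```text
time_s: 19.4
tcp_pos: [0.4967, 0.0702, 0.043]
eef_rot: [-128.5, 89.4, -130.4]
contact_force: [-0.3, -0.1, 0.1]
gripper_width: 0.0417
```

>>> send_rows --plan '[[[-0.05,0,0],[0,0,0]],[[-0.2,0,0],[0,0,0]],[[-0.5,0,0],[0,0,0]],[[-0.8,0,0],[0,0,0]],[[-1,0,0],[0,0,0]]]'

```text
time_s: 19.9
tcp_pos: [0.4985, 0.0716, 0.1969]
eef_rot: [-112.7, 89.6, -114.6]
contact_force: [1.2, 0.4, 0.4]
gripper_width: 0.0442
```

```bash
python3 - <<'E'
from h import *
go([.48,-.05,.35],88)
r.capture('side')
p=r.capture('wrist');save(p,'wrist7');w=cloud(p)
m=(w[...,2]>.049)&(w[...,2]<.06)&(abs(w[...,0]-.498)<.05)&(abs(w[...,1]-.07)<.03)
q=w[m];print(m.sum(),np.round(np.hstack([np.r_[x] for x in cv2.minAreaRect((q[:,:2]*1000).astype(np.float32))]),1))
E
```

```text
shift [-1.015 -0.821 -0.098] turn [ 0.001 -0.003  0.008] | tcp [0.4985 0.0716 0.1969] y [ 0.034  0.999 -0.006] t 19.9 F [1.2 0.4 0.4] w 0.0442 j [  31.    7.  -25.    0.  -59. -123.]
1077 [496.7  69.7   9.6  59.6  88.3]
```

View pics/wrist7.png

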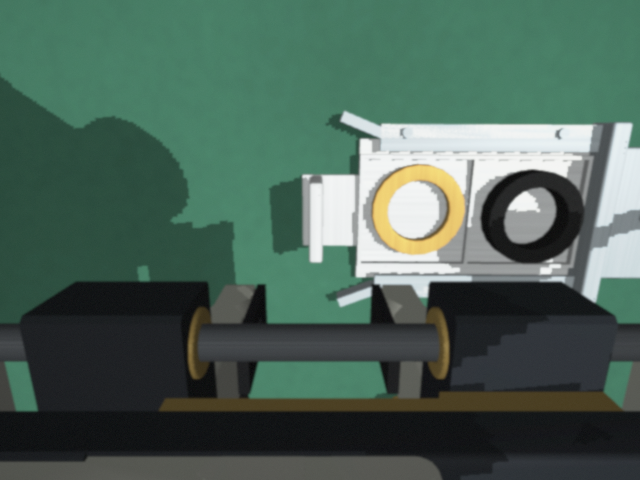

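The tray is between the rails with its nose at the stop (column ~590). Brass ring at (418,208), gasket at (532,215), both flat in their compartments. One quick gap and flatness check, then hand in.

```bash
python3 - <<'E'
from h import *
p=r.capture('wrist');w=cloud(p)
for v in (155,170): 
    for u in range(572,612,3): print(v,u,w[v,u,1:].round(4),p['color'][v,u])
for t,a,b in(('brass',(360,475),.0125),('gasket',(478,590),.022)):
    m=np.zeros((480,640),bool);m[160:270,a[0]:a[1]]=1;q=w[m&(w[...,2]>b)&(w[...,2]<.035)];print(t,len(q),np.percentile(q[:,2],[5,50,95]).round(4),cv2.minEnclosingCircle((q[:,:2]*1000).astype(np.float32)))
print(pose()[2]['contact_force'])
E
```

```text
155 572 [0.2779 0.0015] [214 216 214]
155 575 [0.279  0.0036] [158 160 160]
155 578 [0.2821 0.0025] [157 158 158]
155 581 [0.2837 0.0037] [154 157 156]
155 584 [0.2854 0.0048] [145 148 148]
155 587 [0.2883 0.004 ] [143 146 146]
155 590 [0.2908 0.0039] [125 128 129]
155 593 [0.2915 0.0066] [85 90 91]
155 596 [0.2905 0.0116] [76 80 83]
155 599 [0.2916 0.0134] [77 83 84]
155 602 [0.2912 0.0175] [76 81 83]
155 605 [0.2923 0.0192] [76 81 83]
155 608 [0.292  0.0229] [83 87 90]
155 611 [0.2917 0.0266] [156 166 169]
170 572 [0.2783 0.0036] [150 153 153]
170 575 [0.2822 0.0012] [151 153 153]
170 578 [0.2826 0.0045] [150 151 152]
170 581 [0.2856 0.0036] [151 152 152]
170 584 [0.2883 0.0031] [123 125 125]
170 587 [0.2885 0.0065] [96 97 97]
170 590 [0.2891 0.0093] [144 146 148]
170 593 [0.2901 0.0113] [107 111 112]
170 596 [0.2909 0.0136] [76 81 83]
170 599 [0.2914 0.0165] [77 81 83]
170 602 [0.2909 0.0205] [77 82 83]
170 605 [0.2916 0.0229] [82 88 90]
170 608 [0.2923 0.0251] [154 164 167]
170 611 [0.2935 0.0267] [222 231 234]
brass 3498 [0.0128 0.0138 0.015 ] ((497.60894775390625, 153.21343994140625), 37.747623443603516)
gasket 3992 [0.0225 0.0237 0.0249] ((512.8388671875, 252.94297790527344), 49.58895492553711)
[ 0.35327703  0.1161263  -1.12273228]
```

The plate runs right up to the stop face with no table green in between, and both rings are at the right height for lying flat. Handing in.

```bash
python3 -c "
from h import *
print(r.close_job(), r.get_state()['time_s'])"
```

```text
the job is handed in; nothing more can be done
the job is handed in; nothing more can be done
```

I laid the large gasket in the tray's empty nose compartment. I then gripped the tray by its plate and slid it into the holder until it stopped against the end stop. I released it, raised the gripper clear and handed the job in at about 20 s of the 54 s allowed.

**Fully home:** Pressed to about 22 N, the tray stayed put. The grip plate then measured y = 0.0697 m, against about 0.070 m expected for a tray fully home. Depth readings run from the plate straight onto the stop face with no gap, and the tray lies within about 0.3° of the rails.

**Rings:** Both lie in their compartments. The brass top is about 14 mm and the gasket top about 24 mm above the table, which fits lying flat. The gasket's circle fit in that last check came out too large (50 mm radius instead of 38 mm), most likely because it picked up points on the stop. I judged its position from the picture and its height instead.

**Other things:** I made no contact with the nuts, prism, mirror or other rings. I did not measure their positions again at the end.

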